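Show the bottom of the weighted flask to the inspection camera

ROBOT

A 6-joint arm with a two-finger parallel gripper is mounted at the origin on the work surface. World frame = base frame: x ahead of the robot, y to its left, z up, the work surface at z = 0. Lengths are in m, angles in rad, forces in N, time in s.
With the tool pointing down it reaches from about 0.35 to 0.975 m from the base axis. Payload 4.9 kg.
Tool frame: the origin (TCP) lies midway between the tips of the shut fingers; the grasp point (between the pads) lies 19 mm behind it; y points along the fingers, z is the direction in which the jaws open and shut, and the axes are right-handed (so a half turn about y gives the same grasp; the last joint's range is limited). The gripper opens to 85 mm and grips with 20 to 120 N. Pads are 22 mm wide; open, the fingers measure 114 mm over their backs; the gripper's body (76 mm by 85 mm) begins 54 mm behind the grasp point. The pads swing forward as they close: fully open they stand 13 mm farther back than shut.
Start: joints at [-1.311, 0.053, 1.613, -0, 1.476, -0.119], TCP at [0.231, -0.581, 0.231] pointing down, gripper open.
Joint ranges: [-3.01, 3.01], [-1.01, 2.22], [0.06, 2.58], [-1.02, 4.17], [0.09, 2.62], [-3.14, 3.14]. Speed limits (rad/s): [2.57, 2.57, 3.14, 3.14, 3.14, 3.14].

INTERFACE

Orientations are given as a unit quaternion [w, x, y, z].
In Python, from plant import * gives the robot as it stands.
- The arm moves only by the shell command python3 -m crank 'ROWS'. ROWS is JSON, a list that holds one entry, the list of rows, each a list of 5 numbers: the gripper command: -1 is shut, 1 is fully open, values between are in proportion, then the shift along the tool's x, y, z in cm, then the turn about the tool's y in degrees. In form: [[[jaw, dx, dy, dz, twist], ...]]. A call has 1 to 8 rows; each row shifts and turns the commanded pose from where the row before left it, along the tool's axes as they then stand; what a row does not reach is not made up. A row lasts 1/8 s, in which the tool goes at most 62.5 mm and 10.7 degrees, less where a joint would pass 70% of its speed; a pose out of reach is approached as far as the arm can. A call with a gripper value outside its range is refused whole. The fingers move at their own pace and stop on an object; the grip force is fixed at half the most. Time passes only in rows, so rows that do not move let the fingers close. It gives the time, the measured TCP pose, the force and the opening at its end, in the units of the state.
- state(): the state, without advancing time (a new reading comes with each control period).
- grab_frame(name): name is "scene" or "top" or "wrist"; returns a dict with "frame" (384x512x3 uint8, red, green, blue), "fx", "fy", "cx", "cy" (pixels), "pose" (4x4, takes a point from camera to world coordinates). Camera axes: x right, y up, looking along -z (the intrinsics and any distortion apply to the point x, -y, -z); pixel columns grow to the right and rows downward; lengths in m; the calibration is good to about 2 mm. A picture is of the moment at which its call begins. There is no depth.
- job_done(): hands the job in, once; it reports no verdict.
The state is a dict: "time": time; "joint_pos": joint angles; "joint_vel": joint speeds; "joint_efforts": joint torques, N m; "tool_pos": TCP position; "tool_rot": TCP orientation; "contact_force": force on the tool from outside, world axes, zero at the start; "ft_torque": the same for the moment, N m; "gripper_width": opening from 0.0 (shut) to 1.0 (fully open).
Only numpy, scipy, OpenCV 4.12 (cv2) and the standard library are available. Lean on these libraries where they do the work, as an engineer would, in place of code of your own. Each camera call takes 0.05 s, during which the arm holds its last target.

TASK

One of the three capped flasks in the white basket wears a ring weight: lift the ring off and put it away, set down flat (not dropped) in the open drawer. Then pick that flask out of the basket and hold it up in the air so that its bottom squarely faces the leaning camera's lens, centred on the lens and 10 cm in front of it, and finish still holding it there, steady. Do not touch the camera or drop the flask, and leave everything else standing where it is.

Things in the scene. Friction and masses are not known exactly. Their poses are not given: they have to be found in the camera images.
- flask_a: The wanted flask, the one wearing the ring: conical amber glass, white screw cap, about 140 g (varies), round about its z axis. Origin: centre of its underside; z points up through the cap. 96 mm tall: base 64 mm across up to 6 mm, cone narrowing to 24 mm at 58 mm, neck 24 mm across from 58 to 68 mm, cap 28 mm across from 68 to 96 mm. Stands on the basket's floor.
- ring: Grey ring weight, about 220 g (varies), 56 mm outside, 36 mm hole, 20 mm high. Origin: centre of the hole at its underside; z is the ring's axis. At the start it sits loosely on the cone of flask_a, its underside 43 mm above the flask's own underside; it lifts straight off over the cap.
- ring_center (a point): The middle of the ring's hole, 10 mm above its underside (axes as the ring's).
- flask_b: A flask just like flask_a but without ring; leave it. Origin: centre of its underside.
- flask_c: A flask just like flask_a but without ring; leave it. Origin: centre of its underside.
- basket: White open basket, fixed to the table: outside 150 mm (its x) by 390 mm (its y) and 35 mm high, walls and floor 5 mm thick. Origin: centre of its underside. The three flasks stand in a row along its y axis, at about y = -125, 0 and +125 mm.
- cab: Low white drawer unit, fixed: 260 mm deep (x), 220 mm wide (y), 100 mm high, with one drawer that comes out towards its -x. Origin: centre of its underside. Its top plate begins 115 mm in front (-x) of the origin; the open drawer stands out in front of that.
- cab_drawer0 (a joint): How far the drawer is pulled out, in m (0 = shut); it starts 0.14 to 0.165 out and slides with about 1 N of friction.
- drawer_floor (a point): Point on the drawer's inner floor, mid of its open part; moves with the drawer; axes as cab's (x into the cabinet, z up). 22 mm above the table. From it: inside of the front wall 65 mm in -x, side walls 89 mm in -y and +y, edge of the cabinet's top plate 68 to 93 mm in +x. Heights above this floor: side walls 56 mm, drawer front 66, top plate 78. Handle bar 35 mm out of the front.
- stand: Fixed stand of the inspection camera: white foot 110 by 100 mm, 14 mm high, with two uprights to 72 mm that hold the camera. Origin: under the camera's tilt axis, at table height; x points away from the lens side.
- lens (a point): Centre of the front glass of the inspection camera, a black cylinder 60 mm across and 65 mm long (lens barrel 42 mm across) that looks up and leans towards the robot by 0.40 to 0.70 rad from vertical. Its z axis is the direction in which the camera looks. The glass is 35 mm from the tilt axis, which is 62 mm above the table. The head stays where it is set.
- bottle: White bottle, 64 mm across, 150 mm high; leave it. Origin: centre of underside.
- jar: Small amber jar, 40 mm across, 45 mm high; leave it. Origin: centre of underside.
- timer: White bench timer, 60 by 60 by 20 mm; leave it. Origin: centre of underside.
Mind the look-alikes: they are no part of the job. What is shaped like the flask_a but green or turquoise is not meant.

How it is judged:
By the outcome, as a careful person would: the job done as asked, in the order asked, and still so for the second after the job is handed in, while the arm keeps its last pose, push and grip.
It also fails if it takes over 58 s, if anything falls off the work surface, if the arm or the gripper's body presses on something with over 40 N, if the wrist force passes 120 N, or if a joint passes its speed limit or range.

## Working session

There is one attempt and no reset: what is moved stays moved. The work goes in short steps, Python scripts to look and compute and a shell command to move; the robot and the scene stay as the last step left them, time stands still between calls to the robot, and variables do not carry over. Pictures are saved under pics/ and viewed, and the job is handed in when it is done.

```bash
ls; mkdir -p pics
python3 - <<'E'
from plant import *
import cv2
print(state())
for n in ["scene","top","wrist"]:
    d=grab_frame(n); cv2.imwrite(f"pics/{n}0.png",d["frame"][:,:,::-1]); print(n,{k:(v if k!='frame' else 0) for k,v in d.items()})
E
```

```text
pics
{'time': 0.0, 'joint_pos': array([-1.31099002e+00,  5.33512776e-02,  1.61429849e+00,  1.52933936e-05,
        1.47601597e+00, -1.18972592e-01]), 'joint_vel': array([-0.00162363, -0.00046864, -0.00080943, -0.00118053, -0.00306835,
        0.00144794]), 'joint_efforts': array([ 1.11934543e-03, -3.93682730e+01, -3.70177388e+01, -7.12612518e-05,
        6.93030597e-03,  5.95954432e-06]), 'tool_pos': array([ 0.23097396, -0.58007788,  0.23006381]), 'tool_rot': array([ 0.13307265, -0.13316505,  0.69519449, -0.69373147]), 'contact_force': array([ 0.60598795, -0.40740531, -0.51917712]), 'ft_torque': array([ 0.01442131, -0.04432372, -0.01221459]), 'gripper_width': 1.0006629948004957}
scene {'frame': 0, 'fx': 369.24359126391954, 'fy': 369.24359126391954, 'cx': 251.09180352733168, 'cy': 194.09845232088188, 'pose': array([[-0.71339858, -0.54127704,  0.44506362,  1.08755925],
       [ 0.70069092, -0.5598068 ,  0.4423218 ,  0.49212835],
       [ 0.00973101,  0.62740379,  0.77863329,  0.98775466],
       [ 0.        ,  0.        ,  0.        ,  1.        ]])}
top {'frame': 0, 'fx': 347.45640114448105, 'fy': 347.45640114448105, 'cx': 257.24209429530356, 'cy': 199.09260207883648, 'pose': array([[-0.02128628,  0.9958768 , -0.0881833 ,  0.44143363],
       [-0.9997588 , -0.02072591,  0.00726549, -0.01552107],
       [ 0.00540785,  0.08831669,  0.99607777,  1.30534984],
       [ 0.        ,  0.        ,  0.        ,  1.        ]])}
wrist {'frame': 0, 'fx': 318.81696530705176, 'fy': 318.81696530705176, 'cx': 248.45561172894898, 'cy': 188.46535319616103, 'pose': array([[ 0.37043357,  0.89350877,  0.253813  ,  0.29626237],
       [-0.92885747,  0.35682484,  0.0994979 , -0.55518538],
       [-0.00166454, -0.27261346,  0.9621222 ,  0.37179516],
       [ 0.        ,  0.        ,  0.        ,  1.        ]])}
```

View pics/scene0.png

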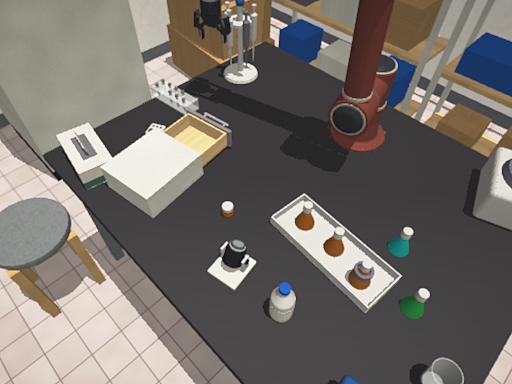

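View pics/top0.png

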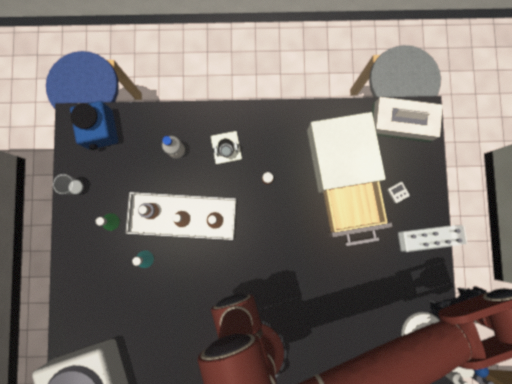

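View pics/wrist0.png

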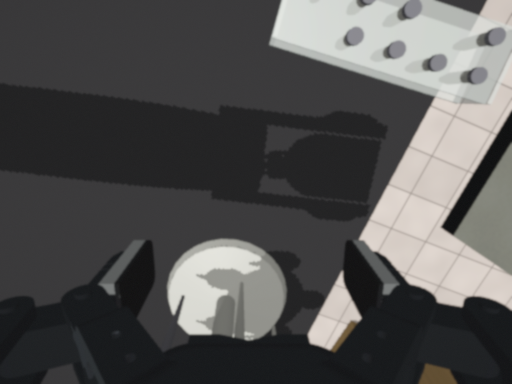

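```bash
cat > h.py <<'E'
from plant import *
import numpy as np, cv2
from scipy.spatial.transform import Rotation as Rn
def ray(d,u,v):
    p=d["pose"]; r=np.array([(u-d["cx"])/d["fx"],-(v-d["cy"])/d["fy"],-1.]); return p[:3,3],p[:3,:3]@r
def onz(d,u,v,z):
    o,r=ray(d,u,v); return o+r*(z-o[2])/r[2]
def proj(d,P):
    p=d["pose"]; c=(np.atleast_2d(P)-p[:3,3])@p[:3,:3]
    return np.stack([d["cx"]-d["fx"]*c[:,0]/c[:,2], d["cy"]+d["fy"]*c[:,1]/c[:,2]],1)
def tri(obs):
    A=np.zeros((3,3));b=np.zeros(3)
    for d,u,v in obs:
        o,r=ray(d,u,v); r=r/np.linalg.norm(r); M=np.eye(3)-np.outer(r,r); A+=M;b+=M@o
    return np.linalg.solve(A,b)
def crop(img,x0,y0,x1,y1,s,fn):
    c=cv2.resize(np.ascontiguousarray(img[y0:y1,x0:x1,::-1]),None,fx=s,fy=s,interpolation=cv2.INTER_CUBIC)
    for x in range((x0+9)//10*10,x1,10):
        cv2.line(c,((x-x0)*s,0),((x-x0)*s,4 if x%50 else 12),(0,0,255),1)
        if x%20==0: cv2.putText(c,str(x),((x-x0)*s,22),0,.35,(0,0,255))
    for y in range((y0+9)//10*10,y1,10):
        cv2.line(c,(0,(y-y0)*s),(4 if y%50 else 12,(y-y0)*s),(0,0,255),1)
        if y%20==0: cv2.putText(c,str(y),(14,(y-y0)*s+4),0,.35,(0,0,255))
    cv2.imwrite(fn,c)
def qR(q): return Rn.from_quat([q[1],q[2],q[3],q[0]]).as_matrix()
import pickle
def save(n,fn): 
    d=grab_frame(n); d={k:np.array(v) for k,v in d.items()}; pickle.dump(d,open(fn,"wb")); return d
def load(fn): return pickle.load(open(fn,"rb"))
E
python3 - <<'E'
from h import *
s=save("scene","s0.pkl"); t=save("top","t0.pkl")
crop(s["frame"],195,190,405,310,3,"pics/s_a.png")
crop(t["frame"],90,120,290,280,4,"pics/t_a.png")
crop(t["frame"],300,100,420,260,4,"pics/t_b.png")
E
```

```text
(no output)
```

View pics/s_a.png

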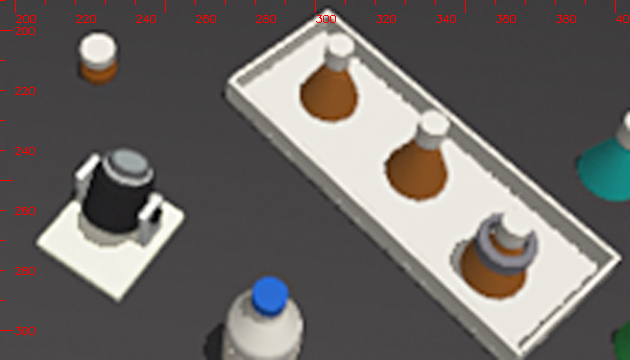

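View pics/t_a.png

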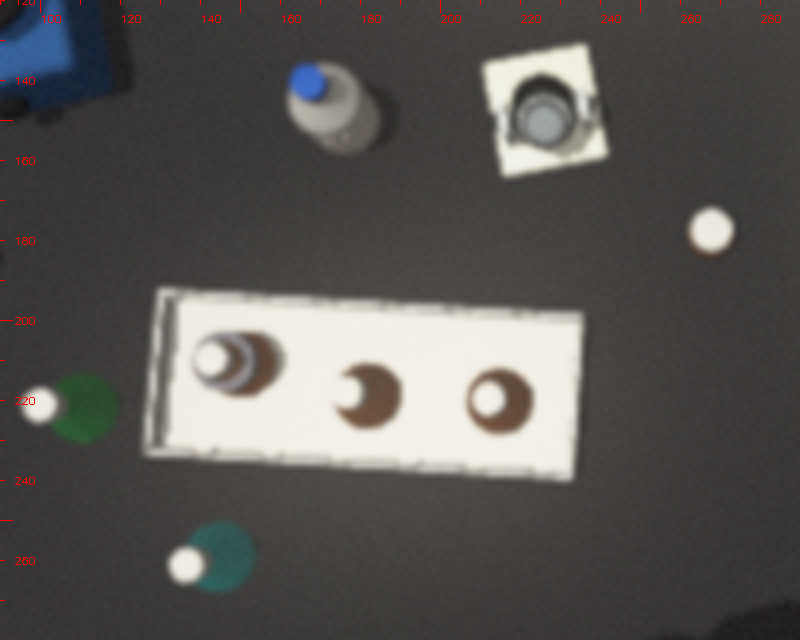

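View pics/t_b.png

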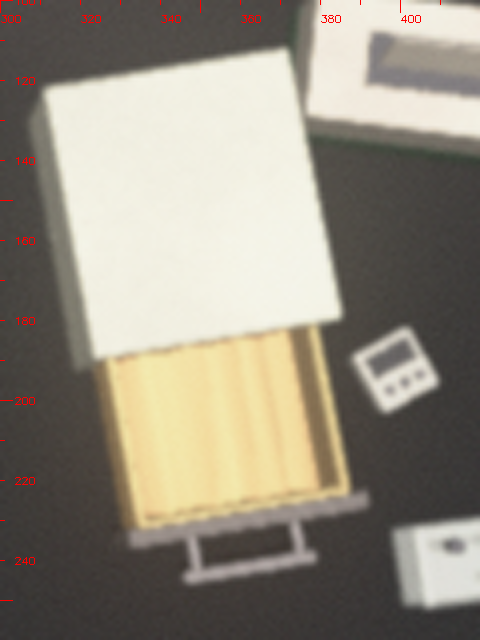

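Run:
```python
from h import *
s=load("s0.pkl"); t=load("t0.pkl")
def T(x,y): return (90+x/4-.375,120+y/4-.375)
def S(x,y): return (195+x/3-.33,190+y/3-.33)
def B(x,y): return (300+x/4-.375,100+y/4-.375)
np.set_printoptions(precision=4,suppress=True)
c=[onz(t,*T(*p),.035) for p in [(160,288),(583,313),(573,480),(145,455)]]
print("basket corners",*c, "ctr",np.mean(c,0)); print([np.linalg.norm(c[i]-c[(i+1)%4]) for i in range(4)])
cs=[onz(s,*S(*p),.035) for p in [(520,357),(228,85),(327,12),(620,258)]]
print("basket scene",*cs,"ctr",np.mean(cs,0)); print([np.linalg.norm(cs[i]-cs[(i+1)%4]) for i in range(4)])
print("capA top",onz(t,*T(211,359),.101)," scene", onz(s,*S(518,225),.095))
print("ring top",onz(t,*T(223,361),.068), "scene ring top", onz(s,*S(507,238),.068))
print("base top", onz(t,*T(255,363),.005+.003), )
for n,p in dict(b=(345,390),c=(488,398)).items(): print("cap",n,onz(t,*T(*p),.101))
print("baseb",onz(t,*T(367,395),.008),"basec",onz(t,*T(500,401),.008))
# foot corners
f=[onz(t,*T(*p),.014) for p in [(483,65),(585,43),(608,157),(503,177)]]
print("foot",*f,"ctr",np.mean(f,0),[np.linalg.norm(f[i]-f[(i+1)%4]) for i in range(4)])
f=[onz(s,*S(*p),.014) for p in [(37,243),(120,299),(185,215),(105,160)]]
print("foot s",*f,"ctr",np.mean(f,0),[np.linalg.norm(f[i]-f[(i+1)%4]) for i in range(4)])
print("lens tri",tri([(t,*T(545,120)),(s,*S(130,162))]), onz(t,*T(545,120),.092),onz(s,*S(130,162),.092))
k=[onz(t,*B(*p),.1) for p in [(43,90),(290,48),(342,317),(92,358)]]
print("cab",*k,"ctr",np.mean(k,0),[np.linalg.norm(k[i]-k[(i+1)%4]) for i in range(4)])
k=[onz(t,*B(*p),.088) for p in [(128,538),(368,495)]]
print("drawer front top",*k,np.mean(k,0))
print(qR(state()["tool_rot"]))
```

```text
basket corners [0.5912 0.4429 0.035 ] [0.5601 0.0554 0.035 ] [0.408  0.0668 0.035 ] [0.4389 0.4548 0.035 ] ctr [0.4995 0.255  0.035 ]
[np.float64(0.3887977532015648), np.float64(0.1524875044722405), np.float64(0.3892071227832889), np.float64(0.1527433256870465)]
basket scene [0.5936 0.4462 0.035 ] [0.5664 0.0628 0.035 ] [0.4161 0.071  0.035 ] [0.4452 0.4571 0.035 ] ctr [0.5053 0.2593 0.035 ]
[np.float64(0.3843597020179939), np.float64(0.15055196263214493), np.float64(0.3871906915601574), np.float64(0.14885467138325775)]
capA top [0.5206 0.3743 0.101 ]  scene [0.5231 0.3777 0.095 ]
ring top [0.5207 0.3743 0.068 ] scene ring top [0.5245 0.3749 0.068 ]
base top [0.5221 0.3634 0.008 ]
cap b [0.4913 0.2585 0.101 ]
cap c [0.4818 0.135  0.101 ]
baseb [0.4901 0.2592 0.008 ] basec [0.4819 0.1354 0.008 ]
foot [0.7999 0.1475 0.014 ] [0.8193 0.0506 0.014 ] [0.7091 0.0307 0.014 ] [0.692  0.1297 0.014 ] ctr [0.7551 0.0896 0.014 ] [np.float64(0.09884260114385829), np.float64(0.11196209127257312), np.float64(0.10051808907986577), np.float64(0.10932910925191774)]
foot s [0.8225 0.0535 0.014 ] [0.8043 0.1515 0.014 ] [0.6986 0.1317 0.014 ] [0.7127 0.0305 0.014 ] ctr [0.7595 0.0918 0.014 ] [np.float64(0.0997591768127839), np.float64(0.10755100743029364), np.float64(0.10223552824618841), np.float64(0.11226828463200383)]
lens tri [0.7272 0.0839 0.0904] [0.7274 0.0832 0.092 ] [0.7274 0.0853 0.092 ]
cab [ 0.8189 -0.219   0.1   ] [ 0.8529 -0.4409  0.1   ] [ 0.61   -0.4743  0.1   ] [ 0.5784 -0.2535  0.1   ] ctr [ 0.715  -0.3469  0.1   ] [np.float64(0.22445196317208102), np.float64(0.2452183858652196), np.float64(0.22304806138405192), np.float64(0.24298894991573694)]
drawer front top [ 0.4211 -0.2814  0.088 ] [ 0.454  -0.4932  0.088 ] [ 0.4376 -0.3873  0.088 ]
[[-0.9291 -0.0002  0.3698]
 [-0.3698  0.001  -0.9291]
 [-0.0001 -1.     -0.001 ]]
```

```bash
python3 -m crank '[[[1,-3.9,0,-4.85,0],[1,-3.9,0,-4.85,0],[1,-3.9,0,-4.85,0],[1,-3.9,0,-4.85,0],[1,-3.9,0,-4.85,0],[1,-3.9,0,-4.85,0],[1,-3.9,0,-4.85,0],[1,-3.9,0,-4.85,0]]]'
```

```text
time: 1.25
tool_pos: [0.3777, -0.1029, 0.2315]
tool_rot: [-0.133, 0.132, -0.694, 0.695]
contact_force: [0.8, -0.2, 0.0]
gripper_width: 0.999
```

```bash
python3 -m crank '[[[1,-3.9,0,-4.85,0],[1,-3.9,0,-4.85,0],[1,-3.9,0,-4.85,0],[1,-3.9,0,-4.85,0],[1,-3.9,0,-4.85,0],[1,-3.9,0,-4.85,0],[1,-3.9,0,-4.85,0],[1,-2.0,0,-3,0]]]' && python3 -m crank '[[[1,0,0,0,9],[1,0,0,0,9],[1,0,0,0,8.3],[1,0,0,0,0]]]'
python3 - <<'E'
from h import *
d=save("wrist","w1.pkl"); cv2.imwrite("pics/w1.png",d["frame"][:,:,::-1]); st=state(); print(st["time"],st["tool_pos"],qR(st["tool_rot"]).round(3))
E
```

```text
time: 2.25
tool_pos: [0.5132, 0.3495, 0.2308]
tool_rot: [0.134, -0.134, 0.694, -0.694]
contact_force: [-0.3, 0.1, 0.0]
gripper_width: 0.997
time: 2.75
tool_pos: [0.513, 0.3469, 0.2311]
tool_rot: [0.028, -0.028, -0.706, 0.707]
contact_force: [0.4, 0.1, -0.3]
gripper_width: 1.002
2.8 [0.51302399 0.34681419 0.23113433] [[-0.997 -0.    -0.078]
 [ 0.078 -0.    -0.997]
 [ 0.    -1.     0.   ]]
```

View pics/w1.png

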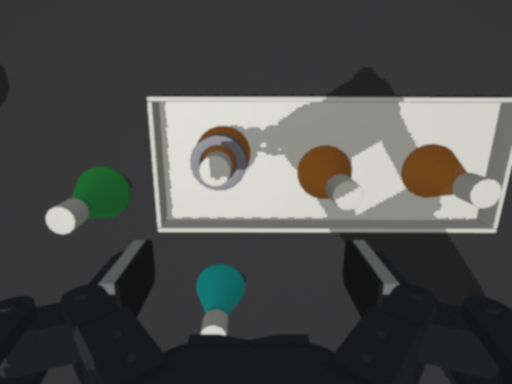

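Run:
```python
from h import *
d=load("w1.pkl"); crop(d["frame"],180,110,270,210,6,"pics/w1c.png")
for p,z in [((219,162),.068),((215,167),.101),((223,153),.01)]: print(onz(d,*p,z))
print([onz(d,*p,.035) for p in [(150,98),(515,98),(496,232),(157,232)]], d["pose"])
```

```text
[0.5255718  0.37416504 0.068     ]
[0.52766848 0.3744846  0.101     ]
[0.5247119  0.37484463 0.01      ]
[array([0.59071663, 0.4410564 , 0.035     ]), array([0.561828  , 0.07033007, 0.035     ]), array([0.41372249, 0.06987926, 0.035     ]), array([0.4438311 , 0.45695597, 0.035     ])] [[-7.76889455e-02  9.59059902e-01  2.72339001e-01  5.82988002e-01]
 [-9.96977596e-01 -7.46471627e-02 -2.15284536e-02  3.40917858e-01]
 [-3.17742870e-04 -2.73188405e-01  9.61960495e-01  3.72677460e-01]
 [ 0.00000000e+00  0.00000000e+00  0.00000000e+00  1.00000000e+00]]
```

View pics/w1c.png

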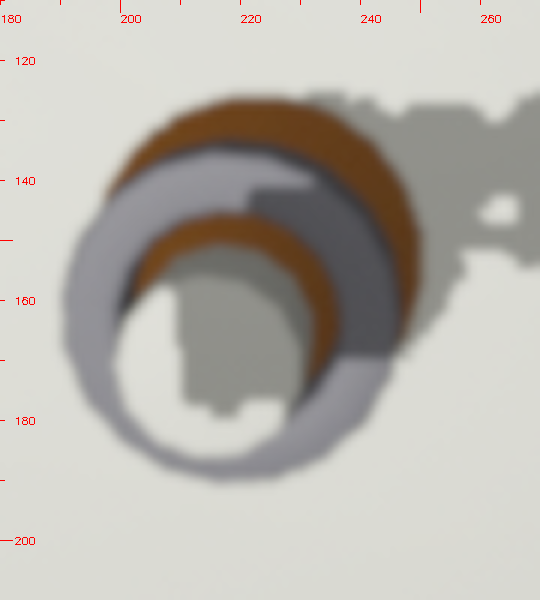

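```bash
python3 -m crank '[[[1,-0.9,0,-2.85,0],[1,0,3,0,0],[1,0,4,0,0],[1,0,4,0,0],[1,0,3.5,0,0],[1,0,2,0,0],[1,0,0,0,0]]]'
```

```text
time: 3.68
tool_pos: [0.5234, 0.3739, 0.0646]
tool_rot: [0.029, -0.027, -0.706, 0.707]
contact_force: [-0.2, -0.3, -0.9]
gripper_width: 1.008
```

```bash
python3 -m crank '[[[1,0,1.8,0,0],[1,0,0,0,0],[-1,0,0,0,0],[-1,0,0,0,0],[-1,0,0,0,0],[-1,0,0,0,0],[-1,0,0,0,0],[-1,0,0,0,0]]]';python3 - <<'E'
from h import *
d=save("wrist","w2.pkl"); cv2.imwrite("pics/w2.png",d["frame"][:,:,::-1]); st=state(); print(st["time"],st["tool_pos"],st["gripper_width"],st["contact_force"])
E
```

```text
time: 4.68
tool_pos: [0.5253, 0.3748, 0.05]
tool_rot: [-0.028, 0.029, 0.707, -0.706]
contact_force: [-0.4, -2.7, 5.8]
gripper_width: 0.644
4.725 [0.52534685 0.37476791 0.04998937] 0.6446745876710877 [-0.31782106 -2.05722422  6.3440137 ]
```

View pics/w2.png

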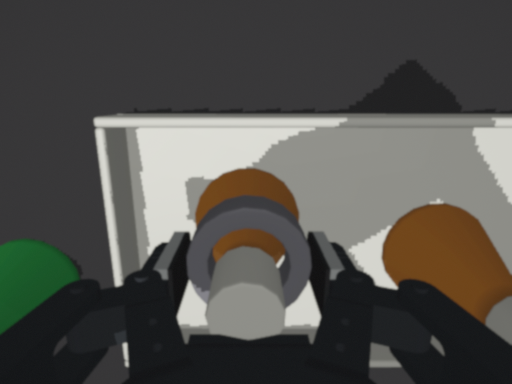

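```bash
python3 -m crank '[[[-1,0,-1,0,0],[-1,0,-2,0,0],[-1,0,-3,0,0],[-1,0,-5,0,0],[-1,0,-5,0,0],[-1,0,-3,0,0],[-1,0,0,0,0]]]';python3 - <<'E'
from h import *
d=save("wrist","w3.pkl"); cv2.imwrite("pics/w3.png",d["frame"][:,:,::-1]); st=state(); print(st["time"],st["tool_pos"],st["gripper_width"],st["contact_force"])
t=load("t0.pkl")
def B(x,y): return (300+x/4-.375,100+y/4-.375)
for p,z in [((147,515),.022),((320,487),.022),((150,518),.078),((130,530),.088),((366,490),.088),((92,358),.1),((342,317),.1),((125,360),.078),((303,330),.078)]: print(p,z,onz(t,*B(*p),z).round(4))
E
```

```text
time: 5.6
tool_pos: [0.5258, 0.3755, 0.2432]
tool_rot: [-0.026, 0.031, 0.708, -0.705]
contact_force: [0.6, 0.9, -3.2]
gripper_width: 0.642
5.65 [0.52468621 0.37479822 0.23983062] 0.6433450588444587 [-0.12706428 -1.0827648  -3.80598374]
(147, 515) 0.022 [ 0.4407 -0.3141  0.022 ]
(320, 487) 0.022 [ 0.463  -0.4751  0.022 ]
(150, 518) 0.078 [ 0.438  -0.3036  0.078 ]
(130, 530) 0.088 [ 0.428  -0.2834  0.088 ]
(366, 490) 0.088 [ 0.4584 -0.4917  0.088 ]
(92, 358) 0.1 [ 0.5784 -0.2535  0.1   ]
(342, 317) 0.1 [ 0.61   -0.4743  0.1   ]
(125, 360) 0.078 [ 0.5785 -0.2872  0.078 ]
(303, 330) 0.078 [ 0.6021 -0.4472  0.078 ]
```

View pics/w3.png

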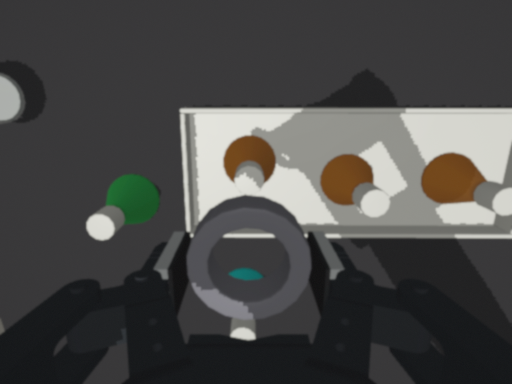

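```bash
python3 -m crank '[[[-1,-0.1,0,2,0],[-1,-0.3,0,4,0],[-1,-0.35,0,6,0],[-1,-0.35,0,6,0],[-1,-0.35,0,6,0],[-1,-0.35,0,6,0],[-1,-0.35,0,6,0],[-1,-0.35,0,6,0]]]' && python3 -m crank '[[[-1,-0.35,0,6,0],[-1,-0.35,0,6,0],[-1,-0.35,0,6,0],[-1,-0.3,0,6,0],[-1,-0.2,0,5,0],[-1,-0.1,0,3,-6],[-1,0,0,1,-6.6],[-1,0,0,0,0]]]';python3 - <<'E'
from h import *
d=save("wrist","w4.pkl"); cv2.imwrite("pics/w4.png",d["frame"][:,:,::-1]); st=state(); print(st["time"],st["tool_pos"],st["gripper_width"],st["contact_force"],qR(st["tool_rot"]).round(3))
E
```

```text
time: 6.65
tool_pos: [0.5135, -0.0484, 0.2357]
tool_rot: [-0.03, 0.027, 0.707, -0.706]
contact_force: [0.2, 0.3, -2.5]
gripper_width: 0.637
time: 7.65
tool_pos: [0.5048, -0.3767, 0.2355]
tool_rot: [0.047, -0.049, 0.707, -0.704]
contact_force: [0.3, 0.3, -3.1]
gripper_width: 0.642
7.7 [ 0.5052313  -0.37608178  0.23599257] 0.6381853251144924 [ 0.07004174  0.95583107 -1.95991537] [[-0.991 -0.003  0.136]
 [-0.136  0.003 -0.991]
 [ 0.002 -1.    -0.003]]
```

View pics/w4.png

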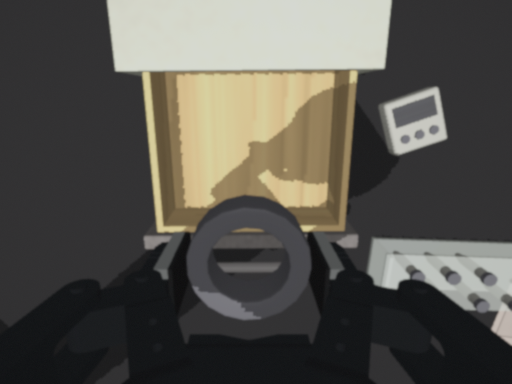

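Run:
```python
from h import *
d=load("w4.pkl")
o=np.array([.708,-.3477]);X=np.array([.99,.141]);Y=np.array([-.141,.99])
for p,z in [((183,207),.022),((330,207),.022),((163,228),.078),((345,228),.078),((147,234),.088),((356,234),.088),((116,68),.1),((386,68),.1),((175,72),.022)]:
    q=onz(d,*p,z)[:2]-o; print(p,z,(q@X).round(4),(q@Y).round(4))
q=state()["tool_pos"][:2]-o; print(q@X,q@Y)
```

```text
(183, 207) 0.022 -0.2591 0.0775
(330, 207) 0.022 -0.2596 -0.0956
(163, 228) 0.078 -0.2619 0.0867
(345, 228) 0.078 -0.2624 -0.0973
(147, 234) 0.088 -0.2639 0.1
(356, 234) 0.088 -0.2645 -0.1054
(116, 68) 0.1 -0.1116 0.1075
(386, 68) 0.1 -0.1126 -0.1125
(175, 72) 0.022 -0.1092 0.0767
-0.20474284106786098 0.0004924190917535663
```

```bash
python3 -m crank '[[[-1,0,3,0,0],[-1,0,5,0,0],[-1,0,5,0,0],[-1,0,4,0,0],[-1,0,2,0,0],[-1,0,1,0,0],[-1,0,0,0,0],[-1,0,0,0,0]]]'
```

```text
time: 8.7
tool_pos: [0.5078, -0.3774, 0.0405]
tool_rot: [-0.05, 0.048, -0.704, 0.706]
contact_force: [0.6, -0.3, -2.2]
gripper_width: 0.644
```

```bash
python3 -m crank '[[[-1,0,0.5,0,0],[-1,0,0.2,0,0],[-1,0,0,0,0]]]'
```

```text
time: 9.07
tool_pos: [0.5065, -0.3763, 0.0311]
tool_rot: [0.049, -0.049, 0.706, -0.705]
contact_force: [-1.1, -0.4, -2.1]
gripper_width: 0.639
```

```bash
for i in 1 ; do python3 -m crank '[[[-1,0,0.3,0,0],[-1,0,0,0,0]]]'; python3 -m crank '[[[-1,0,0.2,0,0],[-1,0,0,0,0]]]'; done
```

```text
time: 9.32
tool_pos: [0.5065, -0.3762, 0.0279]
tool_rot: [0.049, -0.049, 0.706, -0.705]
contact_force: [0.7, -0.3, -2.1]
gripper_width: 0.643
time: 9.57
tool_pos: [0.5065, -0.3763, 0.0261]
tool_rot: [0.049, -0.049, 0.706, -0.705]
contact_force: [-0.1, 1.3, -2.7]
gripper_width: 0.642
```

```bash
python3 -m crank '[[[-1,0,0.2,0,0],[-1,0,0,0,0]]]'; python3 -m crank '[[[-1,0,0.1,0,0],[-1,0,0,0,0]]]'
```

```text
time: 9.82
tool_pos: [0.5068, -0.3765, 0.0244]
tool_rot: [-0.049, 0.049, -0.705, 0.705]
contact_force: [-0.0, 0.9, -3.0]
gripper_width: 0.642
time: 10.07
tool_pos: [0.507, -0.3766, 0.0241]
tool_rot: [-0.05, 0.049, -0.705, 0.705]
contact_force: [-1.2, 1.5, 3.1]
gripper_width: 0.646
```

```bash
python3 -m crank '[[[1,0,0,0,0],[1,0,0,0,0],[1,0,0,0,0],[1,0,0,0,0],[1,0,-1,0,0],[1,0,-4,0,0],[1,0,-6,0,0],[1,0,-6,0,0]]]' && python3 -m crank '[[[1,0,-3,0,0],[1,0,0,0,0]]]';python3 - <<'E'
from h import *
d=save("wrist","w5.pkl"); cv2.imwrite("pics/w5.png",d["frame"][:,:,::-1]); st=state(); print(st["time"],st["tool_pos"],st["gripper_width"],st["contact_force"])
print(onz(d,200,200,.042))
E
```

```text
time: 11.08
tool_pos: [0.5065, -0.3762, 0.1956]
tool_rot: [-0.049, 0.049, -0.705, 0.705]
contact_force: [0.9, 1.0, 0.3]
gripper_width: 0.996
time: 11.32
tool_pos: [0.5082, -0.3778, 0.2285]
tool_rot: [-0.051, 0.047, -0.703, 0.708]
contact_force: [0.9, -0.7, 1.0]
gripper_width: 0.999
11.375 [ 0.50718662 -0.37685416  0.22528492] 0.9997219348987635 [ 0.48190615 -0.52154652 -0.18496985]
[ 0.46667149 -0.33266257  0.042     ]
```

View pics/w5.png

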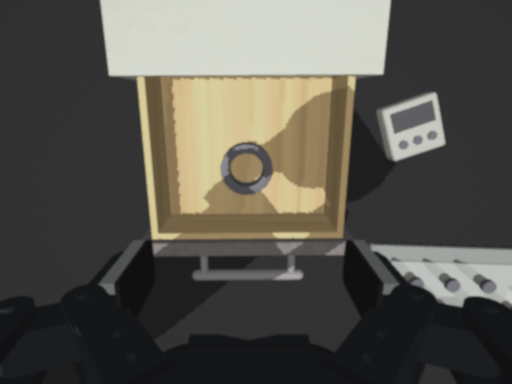

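```bash
python3 -m crank '[[[1,-3.8,-0.4,-4.1,0],[1,-3.8,-0.4,-4.1,0],[1,-3.8,-0.4,-4.1,0],[1,-3.8,-0.4,-4.1,0],[1,-3.8,-0.4,-4.1,0],[1,-3.8,-0.4,-4.1,0],[1,0,0,0,0]]]'
python3 - <<'E'
from h import *
d=save("wrist","w6.pkl"); cv2.imwrite("pics/w6.png",d["frame"][:,:,::-1]); st=state(); print(st["time"],st["tool_pos"],qR(st["tool_rot"]).round(3))
E
```

```text
time: 12.25
tool_pos: [0.6987, -0.0973, 0.2444]
tool_rot: [0.05, -0.052, 0.706, -0.705]
contact_force: [-0.6, 0.0, 0.4]
gripper_width: 1.001
12.3 [ 0.69780611 -0.09926831  0.24438934] [[-0.99  -0.004  0.142]
 [-0.142  0.001 -0.99 ]
 [ 0.004 -1.    -0.001]]
```

View pics/w6.png

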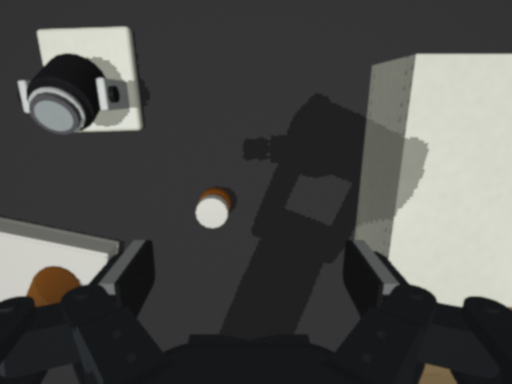

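```bash
python3 -m crank '[[[1,-0.6,0,-4.6,0],[1,-0.6,0,-4.6,0],[1,-0.6,0,-4.6,0],[1,-0.6,0,-4.6,0],[1,0,0,0,0]]]'
python3 - <<'E'
from h import *
d=save("wrist","w7.pkl"); crop(d["frame"],130,50,390,240,3,"pics/w7.png"); st=state(); print(st["time"],st["tool_pos"])
E
python3 -m crank '[[[1,-0.6,0,-4.6,0],[1,-0.6,0,-4.6,0],[1,-0.6,0,-4.6,0],[1,-0.6,0,-4.6,0],[1,0,0,0,0]]]'
python3 - <<'E'
from h import *
d=save("wrist","w8.pkl"); cv2.imwrite("pics/w8.png",d["frame"][:,:,::-1]); st=state(); print(st["time"],st["tool_pos"])
d=load("w6.pkl"); crop(d["frame"],10,10,160,145,5,"pics/w6c.png")
E
```

```text
time: 12.92
tool_pos: [0.6951, 0.086, 0.2455]
tool_rot: [0.049, -0.051, 0.705, -0.705]
contact_force: [-0.0, -1.6, 0.2]
gripper_width: 0.998
12.975 [0.69536777 0.08426146 0.24563239]
time: 13.6
tool_pos: [0.6942, 0.2705, 0.246]
tool_rot: [-0.049, 0.05, -0.705, 0.706]
contact_force: [0.3, -0.7, 0.1]
gripper_width: 1.003
13.65 [0.69447713 0.26890758 0.24609587]
```

View pics/w7.png

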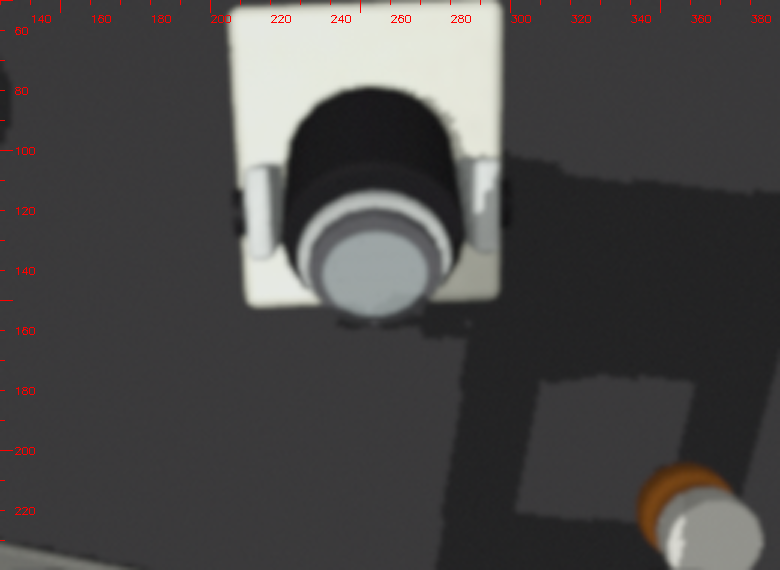

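View pics/w8.png

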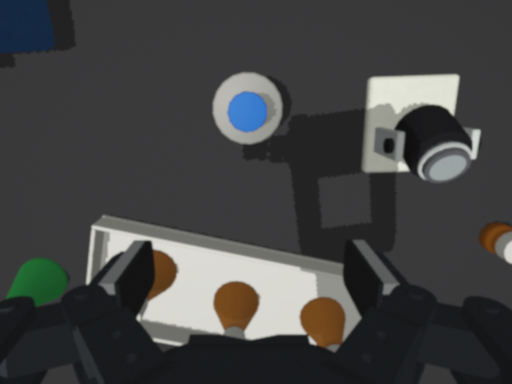

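View pics/w6c.png

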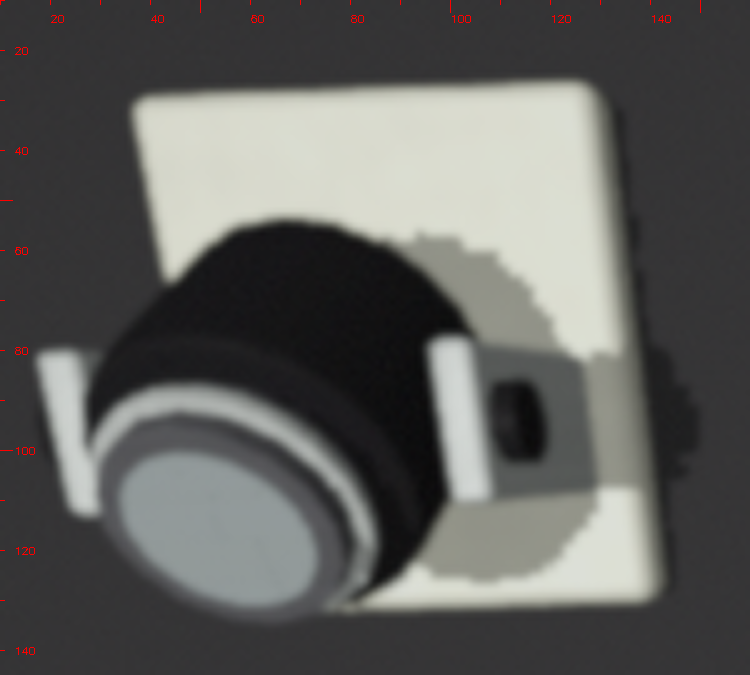

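```bash
cat > lens.py <<'E'
from h import *
from scipy.optimize import least_squares
np.set_printoptions(precision=4,suppress=True)
obs=[]
for fn,seed in [("w6.pkl",(54,116)),("w7.pkl",(254,141)),("w8.pkl",(445,168))]:
    d=load(fn); S=6
    g=cv2.cvtColor(np.ascontiguousarray(d["frame"]),cv2.COLOR_RGB2GRAY)
    x0,y0=seed[0]-25,seed[1]-25
    c=cv2.resize(g[y0:y0+50,x0:x0+50],None,fx=S,fy=S,interpolation=cv2.INTER_CUBIC)
    m=c[150-20:150+20,150-20:150+20].mean(); rim=85
    b=(c>(m+rim)/2).astype(np.uint8)
    n,l=cv2.connectedComponents(b,connectivity=4); k=(l==l[150,150]).astype(np.uint8)
    cs,_=cv2.findContours(k,cv2.RETR_EXTERNAL,cv2.CHAIN_APPROX_NONE)
    ct=max(cs,key=len)[:,0].astype(float); e=cv2.fitEllipse(ct.astype(np.float32)); print(fn,m,e, k.sum())
    pts=(ct+.5)/S-.5+[x0,y0]; obs.append((d,pts[::3]))
    v=cv2.cvtColor(c,cv2.COLOR_GRAY2BGR); cv2.drawContours(v,[max(cs,key=len)],-1,(0,0,255),1); cv2.imwrite("pics/l_"+fn[:2]+".png",v)
def nrm(th,ps): return np.array([-np.sin(th)*np.cos(ps),-np.sin(th)*np.sin(ps),np.cos(th)])
def res(p,ob=obs,off=None):
    c=p[:3];th,ps,r=p[3:6]; n=nrm(th,ps); out=[]
    for i,(d,pts) in enumerate(ob):
        o=d["pose"][:3,3]; 
        for u,v in pts:
            _,ry=ray(d,u,v); q=o+ry*((c-o)@n)/(ry@n); out.append((np.linalg.norm(q-c)-r)*1000)
    return np.array(out)
if __name__=="__main__":
  for sub in ([0,1,2],[0,2],[0,1],[1,2]):
    ob=[obs[i] for i in sub]
    f=least_squares(res,[.727,.084,.091,.55,.18,.017],kwargs=dict(ob=ob),x_scale=[.01,.01,.01,.1,.1,.01])
    print(sub,f.x,np.sqrt(np.mean(f.fun**2)), "z implied lean",np.arccos(np.clip((f.x[2]-.062)/.035,-1,1)), "axis pt",f.x[:3]-.035*nrm(*f.x[3:5]))
E
python3 lens.py
```

```text
w6.pkl 150.98375 ((147.63145446777344, 148.9436492919922), (156.845947265625, 254.14390563964844), 118.48528289794922) 31597
w7.pkl 162.60625 ((155.11244201660156, 149.47230529785156), (164.9579315185547, 210.7875213623047), 86.18054962158203) 27574
w8.pkl 162.005625 ((166.5296173095703, 148.5127716064453), (131.45140075683594, 236.58120727539062), 66.75509643554688) 24692
[0, 1, 2] [0.7269 0.0845 0.0915 0.5242 0.1622 0.0161] 0.23892598239378213 z implied lean 0.5679515579576216 axis pt [0.7442 0.0873 0.0612]
[0, 2] [0.7268 0.0845 0.0914 0.5194 0.1606 0.0162] 0.19131978899652582 z implied lean 0.5715410473907055 axis pt [0.7439 0.0872 0.0611]
[0, 1] [0.7268 0.0844 0.0915 0.5357 0.1959 0.0161] 0.2285243540421035 z implied lean 0.5703877740134662 axis pt [0.7443 0.0879 0.0614]
[1, 2] [0.727  0.0845 0.0916 0.5245 0.1444 0.0161] 0.1880824653926804 z implied lean 0.5620039845200401 axis pt [0.7444 0.087  0.0613]
```

```bash
python3 -m crank '[[[1,4,0,-3.4,0],[1,4,0,-3.4,0],[1,4,0,-3.4,0],[1,3.3,0,-2.7,6],[1,0,0,0,6.6],[1,0,0,0,0]]]'
python3 - <<'E'
from h import *
d=save("wrist","w9.pkl"); cv2.imwrite("pics/w9.png",d["frame"][:,:,::-1]); st=state(); print(st["time"],st["tool_pos"],qR(st["tool_rot"]).round(3))
E
```

```text
time: 14.4
tool_pos: [0.5256, 0.3745, 0.2471]
tool_rot: [0.029, -0.029, -0.706, 0.707]
contact_force: [0.0, 0.5, 0.5]
gripper_width: 1.0
14.45 [0.52585375 0.37452734 0.24709248] [[-0.997 -0.    -0.081]
 [ 0.081 -0.001 -0.997]
 [-0.    -1.     0.001]]
```

View pics/w9.png

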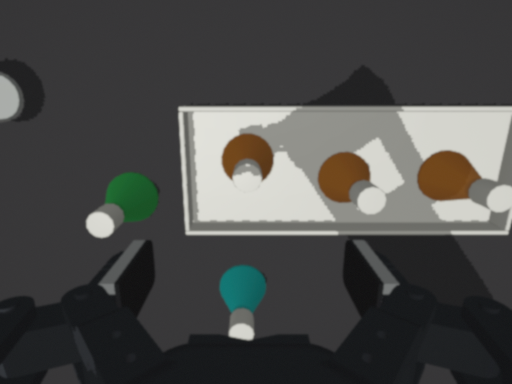

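Run:
```python
from h import *
d=load("w9.pkl"); crop(d["frame"],210,120,290,200,7,"pics/w9c.png")
print(onz(d,248,159,.008),onz(d,247,175,.101), onz(d,247,178,.101))
```

```text
[0.52485394 0.37456635 0.008     ] [0.52720743 0.37520959 0.101     ] [0.52435307 0.37544313 0.101     ]
```

View pics/w9c.png

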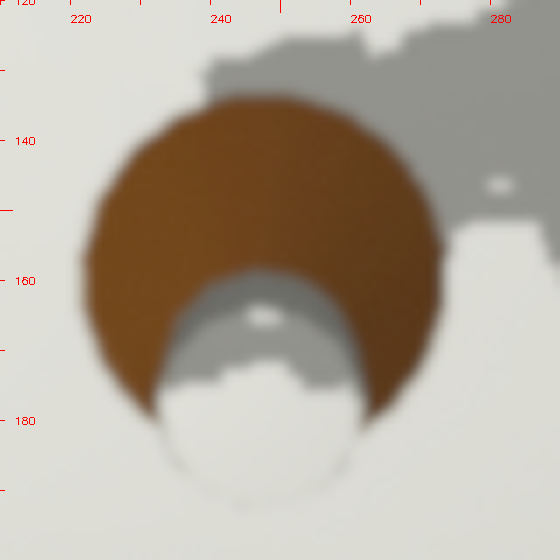

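```bash
python3 -m crank '[[[1,0,4,0,0],[1,0,5,0,0],[1,0,5,0,0],[1,0,3,0,0],[1,0.1,1.1,0,0],[1,0,0,0,0],[1,0,0,0,0]]]';python3 -m crank '[[[-1,0,0,0,0],[-1,0,0,0,0],[-1,0,0,0,0],[-1,0,0,0,0],[-1,0,0,0,0],[-1,0,0,0,0]]]'
```

```text
time: 15.32
tool_pos: [0.5256, 0.377, 0.0685]
tool_rot: [-0.027, 0.029, 0.707, -0.706]
contact_force: [0.6, 1.0, -0.1]
gripper_width: 1.004
time: 16.08
tool_pos: [0.5242, 0.3766, 0.0668]
tool_rot: [-0.028, 0.028, 0.707, -0.707]
contact_force: [-1.8, -1.7, 4.4]
gripper_width: 0.311
```

```bash
python3 -m crank '[[[-1,0,-0.6,0,0],[-1,0,-0.6,0,0],[-1,0,0,0,0],[-1,1.5,0,0,0],[-1,2,0,0,0],[-1,1,0,0,0],[-1,0,0,0,0]]]';python3 - <<'E'
from h import *
d=save("wrist","w10.pkl"); cv2.imwrite("pics/w10.png",d["frame"][:,:,::-1]); st=state(); print(st["time"],st["tool_pos"],st["gripper_width"],st["contact_force"],st["ft_torque"])
E
```

```text
time: 16.95
tool_pos: [0.4779, 0.3803, 0.0781]
tool_rot: [0.028, -0.028, -0.706, 0.707]
contact_force: [0.5, -0.9, -1.2]
gripper_width: 0.307
17.0 [0.47871979 0.38032898 0.07842847] 0.31208340168275495 [ 0.16339842  0.57688742 -1.94346381] [ 0.00047492  0.03883201 -0.05687904]
```

View pics/w10.png

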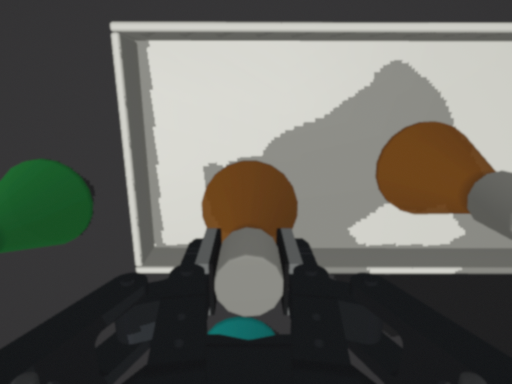

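```bash
python3 -m crank '[[[-1,0.4,0,0,0],[-1,0.4,0,0,0],[-1,0.4,0,0,0],[-1,0.4,0,0,0],[-1,0,0,0,0]]]';python3 - <<'E'
from h import *
d=save("wrist","w11.pkl"); cv2.imwrite("pics/w11.png",d["frame"][:,:,::-1]); st=state(); print(st["time"],st["tool_pos"],st["gripper_width"],st["contact_force"],st["ft_torque"])
E
```

```text
time: 17.62
tool_pos: [0.4667, 0.3817, 0.0809]
tool_rot: [-0.025, 0.031, 0.707, -0.706]
contact_force: [6.0, -1.7, 1.8]
gripper_width: 0.31
17.675 [0.46677218 0.38166135 0.08086453] 0.31284006172727397 [ 6.60665898 -2.14163684  2.16704341] [-0.49367281 -1.37700084  0.03520605]
```

View pics/w11.png

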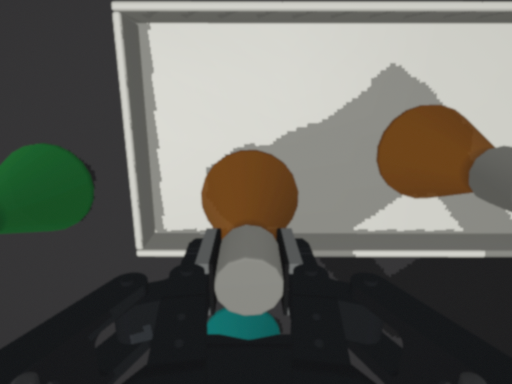

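```bash
python3 -m crank '[[[-1,0.5,0,0,0],[-1,0.5,0,0,0],[-1,0.5,0,0,0],[-1,0.5,0,0,0],[-1,0,0,0,0]]]';python3 - <<'E'
from h import *
d=save("wrist","w12.pkl"); cv2.imwrite("pics/w12.png",d["frame"][:,:,::-1]); st=state(); print(st["time"],st["tool_pos"],st["gripper_width"],st["contact_force"],st["ft_torque"])
E
```

```text
time: 18.3
tool_pos: [0.4474, 0.3842, 0.0817]
tool_rot: [-0.025, 0.032, 0.708, -0.705]
contact_force: [7.4, -0.1, 2.8]
gripper_width: 0.309
18.35 [0.44744724 0.3841768  0.08165176] 0.31301799943989067 [7.23998138 0.3023321  1.57657097] [-0.06971163 -1.42641146 -0.02027008]
```

View pics/w12.png

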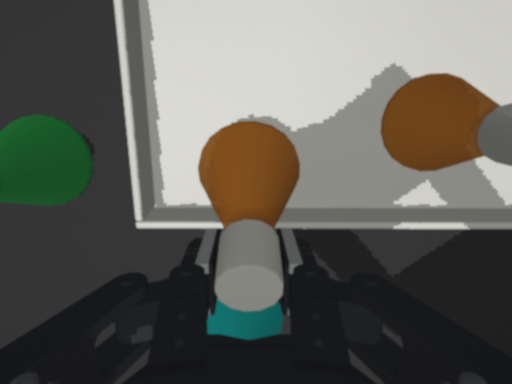

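```bash
cat > fl.py <<'E'
from h import *
from scipy.optimize import minimize, least_squares
PR=[(0,32),(6,32),(58,12),(68,12)]; CP=[(68,14),(96,14)]
A=np.linspace(0,2*np.pi,60)
def frame(n):
    e1=np.cross(n,[0.3,0.9,0.1]); e1/=np.linalg.norm(e1); return e1,np.cross(n,e1)
def hull(d,b,n,prof,S):
    e1,e2=frame(n); m=np.zeros((384*S,512*S),np.uint8)
    rings=[b+n*z/1000+r/1000*(np.outer(np.cos(A),e1)+np.outer(np.sin(A),e2)) for z,r in prof]
    for a,c in zip(rings[:-1],rings[1:]):
        p=proj(d,np.vstack([a,c])); h=cv2.convexHull(((p+.5)*S).astype(np.float32))
        cv2.fillConvexPoly(m,np.round(h).astype(np.int32),1)
    return m
def amber(d,roi):
    hsv=cv2.cvtColor(np.ascontiguousarray(d["frame"]),cv2.COLOR_RGB2HSV)
    m=((hsv[...,0]<20)&(hsv[...,1]>140)&(hsv[...,2]>40)).astype(np.uint8)
    k=np.zeros_like(m); x0,y0,x1,y1=roi; k[y0:y1,x0:x1]=m[y0:y1,x0:x1]; return k
def nv(th,az): # axis leaning by th toward direction opposite az (az: robot-away direction)
    return np.array([-np.sin(th)*np.cos(az),-np.sin(th)*np.sin(az),np.cos(th)])
def boundary(d,b,n):
    # silhouette of body as contour points, sub-pixel via S=4
    m=hull(d,b,n,PR,4)|hull(d,b,n,CP,4)
    return m
E
python3 -m crank '[[[-1,0.4,0,0,0],[-1,0.4,0,0,0],[-1,0,0,0,0]]]';python3 - <<'E'
from h import *
d=save("wrist","w13.pkl"); cv2.imwrite("pics/w13.png",d["frame"][:,:,::-1]); st=state(); print(st["time"],st["tool_pos"],st["gripper_width"],st["contact_force"],qR(st["tool_rot"]).round(3))
R=qR(st["tool_rot"]); print("cam in tool",R.T@(d["pose"][:3,3]-st["tool_pos"]))
crop(d["frame"],180,90,320,320,3,"pics/w13c.png")
E
```

```text
time: 18.73
tool_pos: [0.4389, 0.3848, 0.0812]
tool_rot: [-0.025, 0.032, 0.708, -0.705]
contact_force: [5.8, 0.3, 0.6]
gripper_width: 0.316
18.775 [0.4389786  0.38478951 0.08123721] 0.30867357409386387 [6.15362991 0.41407109 2.88518989] [[-0.997  0.009 -0.08 ]
 [ 0.08   0.003 -0.997]
 [-0.009 -1.    -0.004]]
cam in tool [-0.07012375 -0.14161474  0.00046236]
```

View pics/w13c.png

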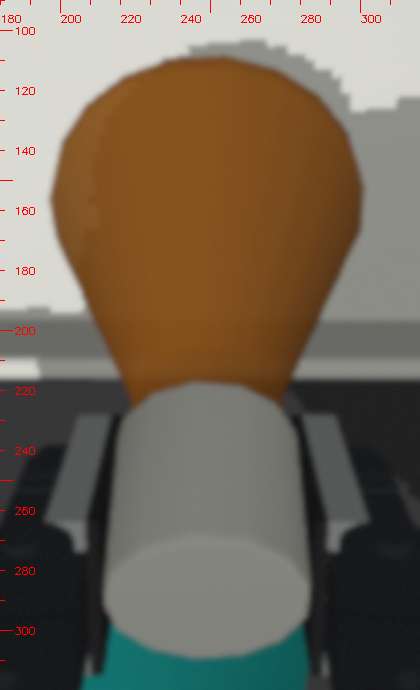

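```bash
cat > fit.py <<'E'
import sys
from fl import *
def capmask(d,seed,y1=330):
    f=np.ascontiguousarray(d["frame"]).astype(int)
    m=((f.max(2)-f.min(2)<25)&(f.max(2)>95)).astype(np.uint8)
    n,l=cv2.connectedComponents(m,connectivity=4); return (l==l[seed[1],seed[0]]).astype(np.uint8)
def fit(fn,roi,seed,h0=.082,th0=.5,az=.08):
    d=load(fn); am=amber(d,roi); cm=capmask(d,seed)
    am4=cv2.resize(am*255,None,fx=4,fy=4,interpolation=cv2.INTER_CUBIC)>127
    cm4=cv2.resize(cm*255,None,fx=4,fy=4,interpolation=cv2.INTER_CUBIC)>127
    x0,y0,x1,y1=roi
    # tool frame from camera: pivot estimate
    R=d["pose"][:3,:3]; 
    g=np.array(d["pose"][:3,3])
    xt=-np.array([R[0,1],R[1,1],0])/np.hypot(R[0,1],R[1,1])
    piv=g+.0701*xt+np.array([0,0,-.1416+.021])
    print("pivot guess",piv,"capmask px",cm.sum(),"amber",am.sum())
    def cost(p,full=False):
        th,lat,h=p[0],p[1],p[2]/1000; n=nv(th,az); lv=np.array([-np.sin(az),np.cos(az),0]); n=n+lat*lv; n/=np.linalg.norm(n)
        c=piv+(p[3]*xt+p[4]*lv+np.array([0,0,p[5]]))/1000; b=c-h*n
        C=hull(d,b,n,CP,4); B=hull(d,b,n,PR,4)&(1-C)
        r=np.zeros_like(B); r[y0*4:y1*4,x0*4:x1*4]=1
        v=((B.astype(bool)^am4)&(r>0)).sum()+(C.astype(bool)^cm4).sum()
        if full: return v/16,b,n,B,C
        return v/16
    best=None
    for t in (th0-.15,th0,th0+.15):
        s=minimize(cost,[t,0,h0*1000,0,0,0],method="Nelder-Mead",options=dict(initial_simplex=np.array([[t,0,h0*1000,0,0,0]]+[[t+(.1 if i==0 else 0),.05*(i==1),h0*1000+3*(i==2),3*(i==3),2*(i==4),3*(i==5)] for i in range(6)]),maxiter=600,xatol=1e-3,fatol=.3))
        if best is None or s.fun<best.fun: best=s
        print(t,s.x.round(3),s.fun)
    v,b,n,B,C=cost(best.x,True)
    o=np.ascontiguousarray(d["frame"][:,:,::-1]).repeat(2,0).repeat(2,1)
    for M,col in ((B,(0,255,0)),(C,(255,0,255))):
        cs,_=cv2.findContours(M,cv2.RETR_EXTERNAL,cv2.CHAIN_APPROX_NONE); cv2.drawContours(o,[c//2 for c in cs],-1,col,1)
    cv2.imwrite("pics/fit_%s.png"%fn[:-4],o[:, 300:750])
    print("bottom",b,"axis",n,"lean",np.arccos(n[2]),"az",np.arctan2(-n[1],-n[0])); return best,b,n
if __name__=="__main__":
    fit(sys.argv[1],eval(sys.argv[2]),eval(sys.argv[3]),az=float(sys.argv[4]))
E
time python3 fit.py w13.pkl "(185,80,315,212)" "(248,250)" 0.08
```

```text
pivot guess [0.43768781 0.38371673 0.10284865] capmask px 5222 amber 8346
0.35 [ 4.4400e-01  7.0000e-02  8.4249e+01 -1.6000e-02  7.0900e-01 -5.5430e+00] 265.0625
0.5 [ 4.4100e-01  6.7000e-02  8.6388e+01  8.7600e-01  7.9000e-01 -3.7940e+00] 274.6875
0.65 [ 4.5400e-01  6.8000e-02  8.6602e+01  1.6060e+00  6.9200e-01 -4.1640e+00] 254.3125
bottom [0.47424803 0.38173685 0.02102103] axis [-0.44128624  0.03228241  0.89678554] lean 0.45834605860560207 az -0.07302517136175445
real	0m16.361s
user	0m10.660s
sys	0m6.135s
```

View pics/fit_w13.png

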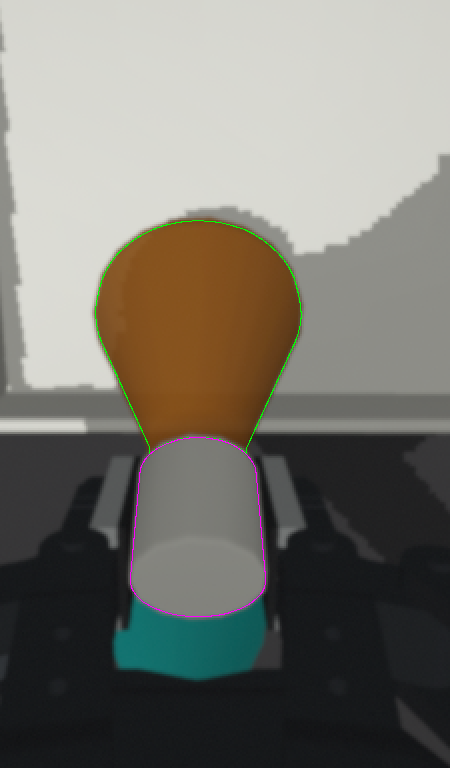

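```bash
python3 -m crank '[[[-1,0.3,0,0,0],[-1,0.3,0,0,0],[-1,0,0,0,0],[-1,0,0,0,0]]]';python3 - <<'E'
from h import *
d=save("wrist","w14.pkl"); st=state(); print(st["time"],st["tool_pos"],st["gripper_width"],st["contact_force"],qR(st["tool_rot"]).round(3))
E
python3 fit.py w14.pkl "(185,70,315,202)" "(248,250)" -0.08
```

```text
time: 19.27
tool_pos: [0.4332, 0.3851, 0.0809]
tool_rot: [-0.025, 0.032, 0.708, -0.705]
contact_force: [6.3, -0.5, -0.6]
gripper_width: 0.309
19.325 [0.43323989 0.38515775 0.08092166] 0.31311087012786126 [ 8.58849566 -0.39587452  0.26048015] [[-0.997  0.009 -0.08 ]
 [ 0.08   0.003 -0.997]
 [-0.009 -1.    -0.004]]
pivot guess [0.4319186  0.38409103 0.10252681] capmask px 5225 amber 8519
0.35 [ 5.2300e-01 -3.0000e-03  8.4427e+01 -2.6100e-01  6.5400e-01 -5.2330e+00] 268.4375
0.5 [ 5.2500e-01 -3.0000e-03  8.6414e+01  8.0100e-01  6.5600e-01 -3.7420e+00] 272.9375
0.65 [ 5.1900e-01 -1.0000e-03  8.7395e+01  9.9300e-01  6.6700e-01 -2.4200e+00] 270.5
bottom [0.47429564 0.38160655 0.0241582 ] axis [-0.49824075  0.03691164  0.86625267] lean 0.5231440689836546 az -0.07394884728967441
```

```bash
python3 -m crank '[[[-1,0.2,0,0,0],[-1,0,0,0,0],[-1,-1,0,0,0],[-1,-1.5,-1,0,0],[-1,0,-4,0,0],[-1,0,-6,0,0],[-1,0,-6,0,0],[-1,0,0,0,0]]]';python3 - <<'E'
from h import *
d=save("wrist","w15.pkl"); st=state(); print(st["time"],st["tool_pos"],st["gripper_width"],st["contact_force"],qR(st["tool_rot"]).round(3)); cv2.imwrite("pics/w15.png",d["frame"][:,:,::-1])
E
python3 fit.py w15.pkl "(185,70,315,202)" "(248,250)" -0.08
```

```text
time: 20.32
tool_pos: [0.4554, 0.384, 0.2564]
tool_rot: [-0.025, 0.032, 0.709, -0.704]
contact_force: [0.5, 0.0, -1.2]
gripper_width: 0.309
20.375 [0.45390129 0.38308124 0.25215501] 0.31338308691939293 [-0.77534681  0.73436753 -2.5530172 ] [[-0.997  0.005 -0.08 ]
 [ 0.08   0.003 -0.997]
 [-0.004 -1.    -0.004]]
pivot guess [0.45397883 0.38235932 0.27808909] capmask px 5267 amber 8558
0.35 [ 5.1400e-01 -7.0000e-03  8.6298e+01  2.0500e-01  1.2600e+00 -3.2460e+00] 207.125
0.5 [ 4.9400e-01 -8.0000e-03  8.6328e+01 -8.2700e-01  1.2790e+00 -1.7610e+00] 291.0625
0.65 [ 5.1600e-01 -8.0000e-03  8.6933e+01  7.0100e-01  1.2830e+00 -2.8510e+00] 207.0
bottom [0.49619304 0.38098361 0.1996256 ] axis [-0.49245815  0.03115571  0.8697783 ] lean 0.5160434746783946 az -0.06318149967946529
```

View pics/fit_w15.png

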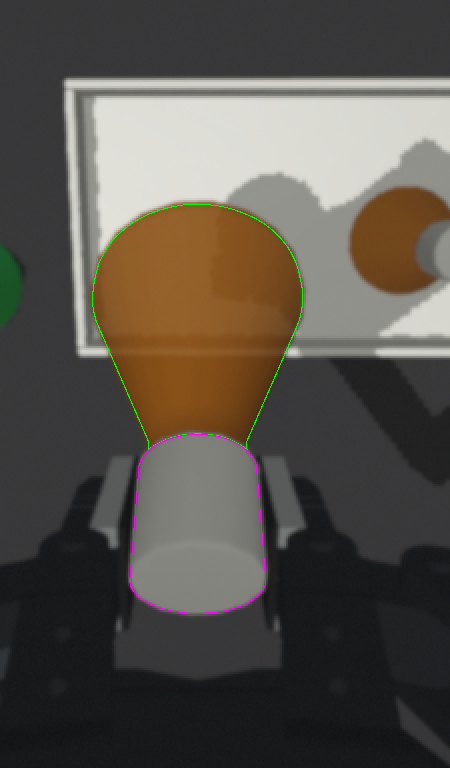

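```bash
python3 -m crank '[[[-1,-1.2,-0.5,1.8,0],[-1,-2.6,-0.5,3.8,0],[-1,-3.3,-0.5,4.8,0],[-1,-3.3,-0.5,4.8,0],[-1,-3.3,0,4.8,0],[-1,-3.0,0,4.6,0],[-1,-2.4,0,3.4,0],[-1,-1.4,0,2.1,0]]]' && python3 -m crank '[[[-1,0,0,0,-4],[-1,0,0,0,-5],[-1,0,0,0,-4.5],[-1,0,0,0,0],[-1,0,0,0,0]]]'
python3 - <<'E'
from h import *
d=save("wrist","w16.pkl"); st=state(); print(st["time"],st["tool_pos"],st["gripper_width"],st["contact_force"],qR(st["tool_rot"]).round(3)); cv2.imwrite("pics/w16.png",d["frame"][:,:,::-1])
E
python3 fit.py w16.pkl "(185,70,315,202)" "(248,250)" 0.17
```

```text
time: 21.38
tool_pos: [0.6322, 0.0629, 0.2656]
tool_rot: [0.031, -0.028, -0.706, 0.707]
contact_force: [1.4, -0.0, -1.9]
gripper_width: 0.318
time: 22.0
tool_pos: [0.6321, 0.0659, 0.2675]
tool_rot: [0.054, -0.055, 0.705, -0.705]
contact_force: [-0.2, -0.0, -1.4]
gripper_width: 0.313
22.05 [0.63219116 0.06592104 0.26773136] 0.308736221800312 [ 0.51837616  0.48097709 -1.2878505 ] [[-0.988 -0.001  0.154]
 [-0.154  0.    -0.988]
 [ 0.001 -1.    -0.   ]]
pivot guess [0.63237726 0.06526101 0.28845194] capmask px 23807 amber 8879
0.35 [ 5.0800e-01  7.0000e-03  8.3742e+01 -1.7600e-01  8.3000e-02 -3.6220e+00] 18738.8125
0.5 [ 5.0900e-01  8.0000e-03  8.5429e+01  7.3300e-01  2.0100e-01 -2.2490e+00] 18736.0
0.65 [ 5.2200e-01  9.0000e-03  8.6274e+01  1.9130e+00  1.2100e-01 -2.4690e+00] 18765.0
bottom [0.67274718 0.07167921 0.21159289] axis [-0.48142331 -0.07413121  0.87334767] lean 0.50876308461801 az 0.15278342149152893
```

View pics/w16.png

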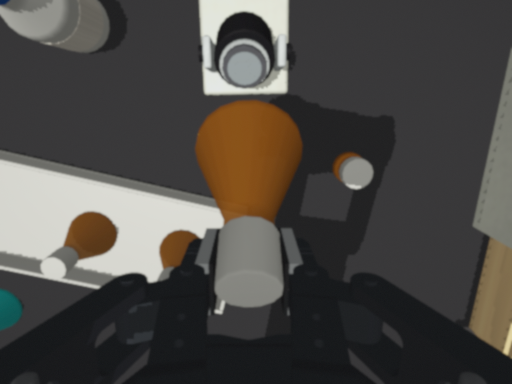

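```bash
sed -i 's/m=((f.max(2)-f.min(2)<25)&(f.max(2)>95)).astype(np.uint8)/m=((f.max(2)-f.min(2)<25)\&(f.max(2)>95)).astype(np.uint8); q=np.zeros_like(m); q[205:312,208:288]=1; m*=q/' fit.py
python3 -m crank '[[[-1,-0.2,1,-0.1,-1],[-1,-0.3,1.3,-0.2,0],[-1,0,1,0,0],[-1,0,0,0,0],[-1,0,0,0,0],[-1,0,0,0,0]]]'
python3 - <<'E'
from h import *
d=save("wrist","w17.pkl"); st=state(); print(st["time"],st["tool_pos"],st["gripper_width"],qR(st["tool_rot"]).round(3)); crop(d["frame"],170,0,330,330,2,"pics/w17.png")
for n in("scene","top"): q=save(n,n[0]+"17.pkl")
crop(load("s17.pkl")["frame"],180,190,330,300,5,"pics/s17.png"); crop(load("t17.pkl")["frame"],180,110,290,240,5,"pics/t17.png")
E
python3 fit.py w17.pkl "(185,70,315,202)" "(248,250)" 0.17
```

```text
time: 22.8
tool_pos: [0.6373, 0.0696, 0.2361]
tool_rot: [-0.061, 0.061, -0.704, 0.705]
contact_force: [-0.1, -0.3, -1.0]
gripper_width: 0.313
22.85 [0.63721819 0.06963448 0.23602916] 0.3106688936697941 [[-0.985  0.001  0.172]
 [-0.172  0.    -0.985]
 [-0.001 -1.     0.   ]]
pivot guess [0.63713245 0.06897814 0.25719188] capmask px 5681 amber 8874
0.35 [ 0.509  0.    83.546 -0.713  0.142 -3.514] 608.125
0.5 [ 5.1000e-01 -2.0000e-03  8.5151e+01  1.2400e-01  2.3000e-02 -2.4120e+00] 600.125
0.65 [ 0.512  0.    87.067  1.282  0.124 -0.977] 599.0625
bottom [0.67787522 0.07606779 0.18030301] axis [-0.48269712 -0.08256609  0.87188665] lean 0.5117545115551092 az 0.16941199126999246
```

View pics/s17.png

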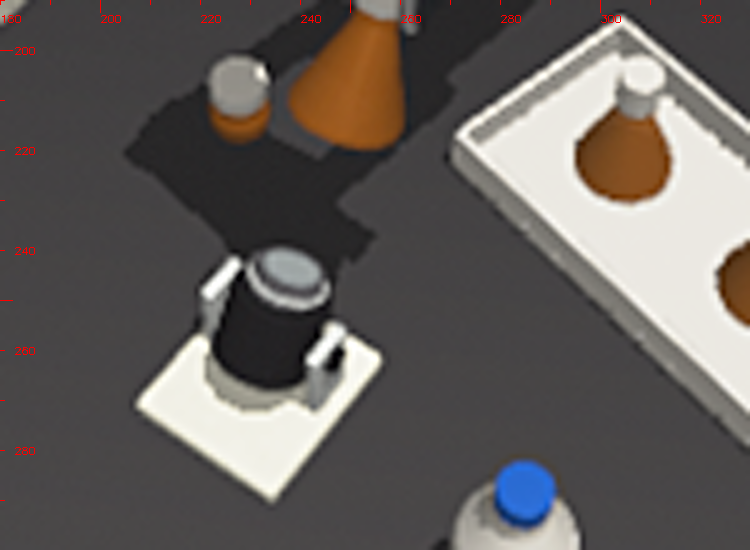

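View pics/t17.png

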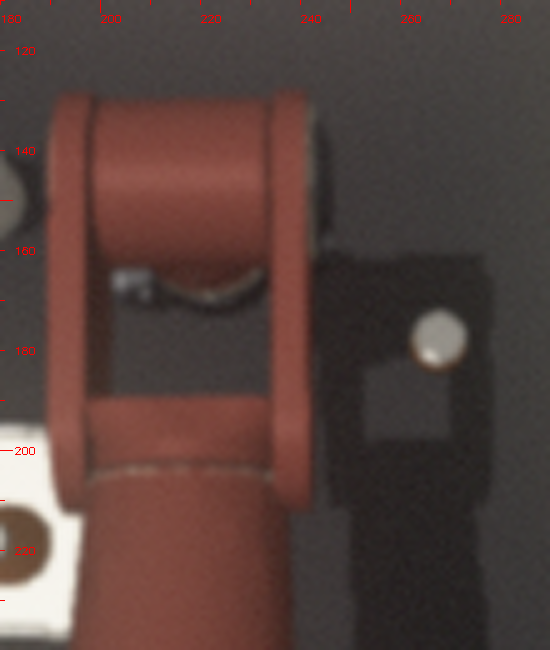

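View pics/w17.png

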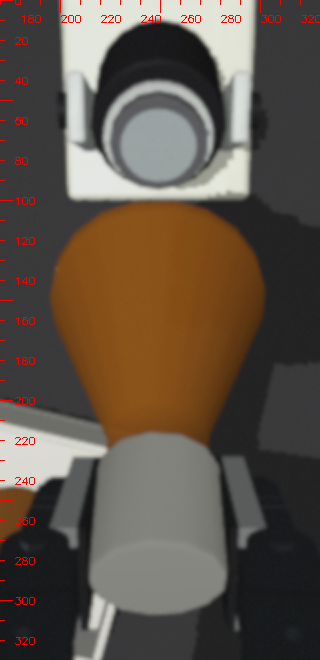

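```bash
cat > sj.py <<'E'
from fl import *
d=load("s17.pkl"); roi=(225,197,270,225); am=amber(d,roi); S=4
am4=cv2.resize(am*255,None,fx=S,fy=S,interpolation=cv2.INTER_CUBIC)>127
n,l=cv2.connectedComponents(am4.astype(np.uint8)); am4=(l==l[211*S,249*S])
r=np.zeros(am4.shape,bool); r[roi[1]*S:roi[3]*S,roi[0]*S:roi[2]*S]=1
def cost(p):
    b=np.array([.678,.076,.18])+np.array(p[1:4])/1000
    B=hull(d,b,nv(p[0],.169),PR,S).astype(bool); return ((B^am4)&r).sum()/16+ .05*(p[1]**2+p[2]**2+p[3]**2)
print(am4.sum()/16, [ (t,round(min((minimize(lambda q:cost([t,*q]),[0,0,0],method="Nelder-Mead",options=dict(initial_simplex=[[0,0,0],[3,0,0],[0,3,0],[0,0,3]])) ,),key=lambda s:s.fun).fun,1)) for t in (.42,.46,.5,.54,.58)])
s=minimize(cost,[.5,0,0,0],method="Nelder-Mead",options=dict(initial_simplex=[[.5,0,0,0],[.56,0,0,0],[.5,3,0,0],[.5,0,3,0],[.5,0,0,3]])); print(s.x,s.fun)
E
python3 sj.py
python3 - <<'E'
from h import *
# lens in scene17 and consistency
s=load("s17.pkl"); print("lens proj",proj(s,np.array([.727,.0845,.092])), proj(s,np.array([.727,.0845,.092])+[.0,.0,.0]))
E
```

```text
423.75 [(0.42, np.float64(15.6)), (0.46, np.float64(14.2)), (0.5, np.float64(14.1)), (0.54, np.float64(15.4)), (0.58, np.float64(18.8))]
[ 0.52375774 -1.01035316 -1.74457342  1.35005957] 13.606850539687203
lens proj [[237.89185111 243.4064765 ]] [[237.89185111 243.4064765 ]]
```

```bash
sed -i 's/("w8.pkl",(445,168))\]/("w8.pkl",(445,168)),("w16.pkl",(245,68)),("w17.pkl",(247,71))]/; s/\[0,1\],\[1,2\])/[0,1],[1,2],[0,1,2,3,4],[3,4],[0,2,4])/' lens.py; python3 lens.py
python3 - <<'E'
from h import *
d=load("w17.pkl"); lens=np.array([.727,.0845,.0918]); print("lens px",proj(d,lens))
for th,az in ((.525,.165),):
    n=np.array([-np.sin(th)*np.cos(az),-np.sin(th)*np.sin(az),np.cos(th)])
    for b in ([.6779,.0761,.1803],[.677,.0745,.1815]):
        v=np.array(b)-lens; print("along",v@n,"off",v-(v@n)*n)
E
```

```text
w6.pkl 150.98375 ((147.63145446777344, 148.9436492919922), (156.845947265625, 254.14390563964844), 118.48528289794922) 31597
w7.pkl 162.60625 ((155.11244201660156, 149.47230529785156), (164.9579315185547, 210.7875213623047), 86.18054962158203) 27574
w8.pkl 162.005625 ((166.5296173095703, 148.5127716064453), (131.45140075683594, 236.58120727539062), 66.75509643554688) 24692
w16.pkl 159.815 ((146.59315490722656, 151.8546142578125), (200.49375915527344, 208.10409545898438), 95.42051696777344) 33064
w17.pkl 160.288125 ((163.29627990722656, 159.5091552734375), (219.82492065429688, 229.61843872070312), 90.35054016113281) 39967
[0, 1, 2] [0.7269 0.0845 0.0915 0.5242 0.1622 0.0161] 0.23892598239378213 z implied lean 0.5679515579576216 axis pt [0.7442 0.0873 0.0612]
[0, 2] [0.7268 0.0845 0.0914 0.5194 0.1606 0.0162] 0.19131978899652582 z implied lean 0.5715410473907055 axis pt [0.7439 0.0872 0.0611]
[0, 1] [0.7268 0.0844 0.0915 0.5357 0.1959 0.0161] 0.2285243540421035 z implied lean 0.5703877740134662 axis pt [0.7443 0.0879 0.0614]
[1, 2] [0.727  0.0845 0.0916 0.5245 0.1444 0.0161] 0.1880824653926804 z implied lean 0.5620039845200401 axis pt [0.7444 0.087  0.0613]
[0, 1, 2, 3, 4] [0.7268 0.0844 0.0914 0.5255 0.1625 0.0162] 0.1973331146081265 z implied lean 0.5730067383630866 axis pt [0.7441 0.0873 0.0611]
[3, 4] [0.7265 0.0843 0.0946 0.5259 0.1671 0.016 ] 0.07412837398990814 z implied lean 0.3749049156416278 axis pt [0.7438 0.0872 0.0643]
[0, 2, 4] [0.7268 0.0844 0.0914 0.5197 0.1609 0.0162] 0.16423910438523515 z implied lean 0.5734091739840445 axis pt [0.7439 0.0872 0.061 ]
lens px [[248.67765928  72.55346535]]
along 0.10154802248054255 off [ 1.10592192e-03 -4.00179893e-05  6.28064923e-04]
along 0.10316309699440838 off [ 0.00100442 -0.00150706  0.0004305 ]
```

```bash
python3 -m crank '[[[-1,0,0.2,-0.1,0],[-1,0,0,0,0],[-1,0,0,0,0],[-1,0,0,0,0]]]'
python3 - <<'E'
from h import *
d=save("wrist","w18.pkl"); st=state(); print(st["time"],st["tool_pos"],st["gripper_width"],st["joint_vel"].round(4))
s=grab_frame("scene"); cv2.imwrite("pics/s18.png",s["frame"][:,:,::-1])
E
python3 fit.py w18.pkl "(185,70,315,202)" "(248,250)" 0.17
```

```text
time: 23.45
tool_pos: [0.6367, 0.0706, 0.2333]
tool_rot: [0.061, -0.061, 0.704, -0.704]
contact_force: [0.3, 0.4, -1.7]
gripper_width: 0.313
23.5 [0.63676568 0.07062701 0.23334961] 0.3130866981573224 [-0.0004  0.0009  0.0002 -0.0007 -0.0013  0.0016]
pivot guess [0.63680974 0.06999341 0.25432881] capmask px 5690 amber 8878
0.35 [ 4.9700e-01  1.0000e-03  8.3674e+01 -1.1510e+00  2.2200e-01 -2.3910e+00] 653.0
0.5 [ 5.0900e-01 -1.0000e-03  8.5939e+01  7.4400e-01  5.6000e-02 -1.7520e+00] 606.8125
0.65 [ 5.2100e-01 -0.0000e+00  8.6721e+01  1.7590e+00  7.5000e-02 -2.0300e+00] 628.625
bottom [0.67734216 0.07709315 0.1775404 ] axis [-0.48028527 -0.08346409  0.87313218] lean 0.5092053067192861 az 0.1720619149041179
```

View pics/s18.png

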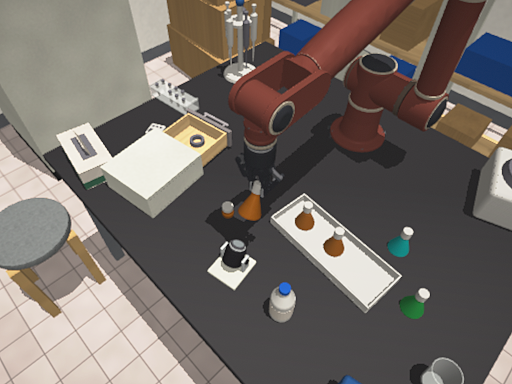

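The picture shows the ring in the drawer at (197,141) and the flask held over the inspection camera at (252,205). The other objects stand where they were. The residuals are about 1 mm and 1°, so I'm handing in.

Run:
```python
from plant import *
print(job_done()); print(state()["time"])
```

```text
the job is handed in; nothing more can be done
None
the job is handed in; nothing more can be done
```

I finished the job and handed it in at about 23.5 s of the 58 s allowed; no verdict was reported.

**What I did**
- **Ring:** I lifted it straight off the flask, lowered it until it touched the drawer floor, and then opened the gripper. A picture afterwards shows it lying flat in the drawer.
- **Flask:** The gripper can only point down, so I gripped the flask by its cap. I tilted it in the grip by pushing its base gently against the inside of the fixed basket wall, with about 6–9 N at the wrist. Then I carried it to the lens and held it there.

**What the last checks showed**
- **Distance and centring:** The flask's underside is about 10 cm (99–100 mm) in front of the lens and about 1 mm off its centre.
- **Angle:** The flask leans 0.51 rad and the lens 0.525 rad, so they are about 1° apart; the azimuths agree within 0.01 rad.
- **Steadiness:** The arm was still and the grip opening unchanged at 0.313. The other objects looked in place in the last scene picture.

**Checks that disagreed**
- **Lens:** Fits from different views gave lens heights of 91 to 95 mm and leans of 0.519 to 0.536 rad.
- **Flask:** The scene camera put it about 2 mm from the wrist camera's estimate, with a lean of 0.524 rad, though that fit hardly pins the lean down. Repeat wrist fits ranged from 0.497 to 0.521 rad.
- **Top camera:** It could not check the final pose because the arm blocked its view.

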